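Fit the amber filter and hold the keyed cap of a photometer home for a reading

TASK

Slide the amber filter plate up out of the slotted rack by its black handle and lower it into the filter slot in the photometer's deck until the handle sits down on the deck. Then take the photometer's black knurled cap and turn it clockwise (seen from above, less than a quarter turn), pressing on it, until its hidden keyway drops over the cross pin of the port, push it fully home against its spring, and finish still holding it pushed home, because the meter reads only while the cap is held down. Leave the green and blue filters in the rack and do not disturb the timer, the white tin or the tape roll.

Things in the scene. Friction and masses are not known exactly. Their poses are not given: they have to be found in the camera images.
- amber_handle (a point): centre of the black handle of the amber filter: amber glass 50 mm wide (x), 4 mm thick (y), 49 mm tall, below a handle 64 mm wide (x), 12 mm thick (y), 32 mm tall with an amber strip on top; z up. 65 mm above the glass's lower edge. 60 g, stands loosely in the rack, 28 mm of glass in the slot. Grip the handle's upper half across its 12 mm, so that fingertips keep off the deck
- green_handle (a point): the same point of the green filter, equal in shape; stays in the rack
- blue_handle (a point): the same point of the blue filter, equal in shape; stays in the rack
- filter_rack: fixed white rack in front of the photometer with grey ends, 80 mm (x) by 146 mm (y) by 40 mm high, origin at the centre of its underside; three slots in its top along its x, 6 mm wide, 53 mm long and 28 mm deep, at y = -42, 0 and +42 mm; any filter may stand in any slot
- photometer: fixed instrument, 160 mm (x) by 210 mm (y), its white deck 66 mm above the table; origin at the centre of its underside; sloped panel with display on its -x side; filter slot at the right (-y), sample port with the cap at the left (+y). Only the port and the cap stand above the deck
- slot_mouth (a point): centre of the mouth of the photometer's black-framed filter slot, level with the deck. The slot is 54 mm long (this point's x), 7.5 mm wide (y), deeper than the glass, straight down. A filter is home when its handle's underside rests on the deck: handle centre 16 mm above this point; either way round
- port_center (a point): the vertical axis of the sample port, level with the deck, 98 mm to the left (photometer +y) of slot_mouth. A metal boss of 49 mm diameter rises 18 mm above the deck (60 mm flange, 3 mm high, at its foot); its top is the cap's seat. Out of it rises a spigot of 34 mm diameter, inside the cap, through which runs a level 5 mm cross pin, standing out at both sides, in an unmarked direction
- cap_center (a point): centre of the loose black knurled cap (54 mm diameter, 34 mm high, 120 g, closed top), on its axis, half-way up; 1.5 mm play on the spigot. At the start it rests on a sprung plunger, this point 46 mm above the deck; home on the boss, 35 mm. Pressed with the keyway off the pin, it stops after 1.5 to 2 mm. The keyway (two inner grooves) is unmarked: about 0.4 to 1.3 rad clockwise bring it over the pin
- plunger (a joint): travel of the sprung plunger under the cap: 0 up, about 0.002 m with the cap pressed on the pin, 0.011 m with the cap home. It pushes up with 2.5 N at the start and 8 N at home, and lifts the cap again if it is let go. The grooves are 12 mm wide, 7 mm wider than the pin: the cap goes down within some 0.15 rad of the right angle
- timer: white bench timer, 66 by 66 by 19 mm, lying loose to the left of the photometer; to be left alone
- tape_roll: roll of tape, 105 mm across and 25 mm high, lying loose to the right of the rack; to be left alone
- septa_tin: round white tin, 66 mm diameter, 26 mm high, standing loose to the left of the photometer; to be left alone

How it is judged:
On the way, in this order (a step that is already met when the one before it is completed fails the run):
1. the amber filter is lifted clear of the rack (z of amber_handle in the frame of filter_rack above 0.11 m), for 0.1 s.
2. the amber filter stands home in the photometer's slot, let go (z of amber_handle in the frame of slot_mouth below 0.0185 m and horizontal distance between amber_handle and slot_mouth below 0.006 m and contact force between amber_filter and the fingers below 0.05 N), for 0.2 s.
3. the cap has dropped over the pin (z of cap_center in the frame of port_center below 0.041 m and horizontal distance between cap_center and port_center below 0.005 m), for 0.1 s.
At the end, for the whole second after the job is handed in: the robot presses the cap home: centre within 1.5 mm of home height and 4 mm of the port axis, level within 0.08 rad, plunger pressed 9.5 mm or more; the amber filter stands released in the slot, handle within 2.5 mm of resting on the deck, 6 mm of the slot centre, upright within 0.1 rad (all of step 2 and z of cap_center in the frame of port_center below 0.0365 m and horizontal distance between cap_center and port_center below 0.004 m and angle between cap_center's own z axis and vertical below 0.08 rad and value of joint plunger above 0.0095 m and (contact force between cap and the fingers above 1 N or contact force between cap and the arm above 1 N) and angle between amber_handle's own z axis and vertical below 0.1 rad); the arm keeps its last pose, push and grip.
It fails at once if the green or blue filter is pulled out of its place in the rack (distance of any of green_handle, blue_handle from where it was at the start of the episode above 0.015 m).
It fails at once if the timer, the white tin or the tape roll is disturbed (distance of any of timer, septa_tin, tape_roll from where it was at the start of the episode above 0.02 m).
It also fails if it takes over 58 s, if anything falls off the work surface, if the arm or the gripper's body presses on something with over 40 N, if the wrist force passes 120 N, or if a joint passes its speed limit or range.

ROBOT

A 7-joint arm with a two-finger parallel gripper is mounted at the origin on a cart in front of the work surface, level with it; the furniture and walls round the work are solid. World frame = base frame: x ahead of the robot, y to its left, z up, the work surface at z = 0. Lengths are in m, angles in rad, forces in N, time in s.
With the tool pointing down it reaches from about 0.35 to 0.9 m from the base axis. Payload 19.9 kg.
Tool frame: the origin (TCP) lies where the fingers leave the gripper's body, on its centre line; the fingertips stand 97 mm ahead of it and the grasp point (between the pads) lies 78 mm ahead of it; z points along the fingers, y is the line along which they close (so a half turn about z gives the same grasp; the last joint's range is limited). The gripper opens to 94 mm and grips with 3 to 60 N. Pads are 16 mm wide; open, the fingers measure 119 mm over their backs; the gripper's body (75 mm by 177 mm) begins 78 mm behind the grasp point.
Start: joints at [-1.175, 0.417, -0.01, 1.614, 0.005, 1.111, -0.053], TCP at [0.264, 0.566, 0.303] pointing down, gripper open.
Joint ranges: [-2.81, 2.81], [-0.39, 2.02], [-1.27, 1.25], [0.06, 2.57], [-1.19, 4.33], [0.19, 2], [-2.82, 2.82]. Speed limits (rad/s): [1.89, 1.89, 2.39, 2.39, 3.01, 3.01, 3.01].

INTERFACE

Orientations are given as [roll, pitch, yaw] about the fixed x, y, z axes, in that order (R = Rz(yaw) Ry(pitch) Rx(roll)).
In Python, from bench import env gives the robot as it stands. The module is installed in compiled form; this text tells all that it offers.
- The arm moves only by the tool carry_out, never from a script. Its argument "plan" is a list of rows, each a list of 7 numbers: the shift along the tool's x, y, z in units of 30 mm (1.0 is 30 mm), then the turn, a rotation vector about the tool's x, y, z in rad, then the closure, from 0 (fully open) to 1 (shut). A call has 1 to 10 rows; each row is the pose to reach, as a shift and turn from the pose commanded when the call began, along the tool's axes at that moment; what a row does not reach only later rows make up. A row lasts 1/10 s, in which the tool goes at most 50 mm and 8.59 degrees, less where a joint would pass 70% of its speed; a pose out of reach is approached as far as the arm can. A call with a gripper value outside its range is refused whole. The fingers move at their own pace and stop on an object; "force" is the grip in N (left out, the last holds). Time passes only in rows, so rows that repeat a pose let the fingers close. It gives the time, the measured TCP pose, the force, the opening and the grip force at its end, in the units of the state.
- env.get_obs(): the state, without advancing time (a new reading comes with each control period).
- env.snapshot(name): name is "side" or "top"; returns (picture, depth): 384x512x3 uint8, blue, green, red; 384x512 float32, m along the optical axis (not along the pixel's ray), 0 where there is no reading.
- env.camera_model(name): a dict with "fov_y" (degrees; the focal length in pixels is half the picture's height over the tangent of half this angle, whatever the lens; pixels are square), "cx", "cy" (the principal point, pixels), "pose" (4x4, takes a point from camera to world coordinates). Camera axes: x right, y up, looking along -z (the intrinsics and any distortion apply to the point x, -y, -z); pixel columns grow to the right and rows downward; lengths in m; the calibration is good to about 2 mm. A picture is of the moment at which its call begins. camera_model takes no time and is no camera call.
- env.finish_job(): hands the job in; it is judged then, once.
The state is a dict: "time_s": time; "joints": joint angles; "joint_vel": joint speeds; "tau": joint torques, N m; "tool_pos": TCP position; "eef_rot": TCP orientation; "force": force on the tool from outside, world axes, zero at the start; "wrist_torque": the same for the moment, N m; "grip_width": opening from 0.0 (shut) to 1.0 (fully open); "grip_force": force on a finger pad.
Only numpy, scipy, OpenCV 4.12 (cv2) and the standard library are available. Lean on these libraries where they do the work, as an engineer would, in place of code of your own. Each camera call takes 0.05 s, during which the arm holds its last target. There are 200 camera calls.

## Working session

There is one attempt and no reset: what is moved stays moved. The work goes in short steps, Python scripts to look and compute and a tool call to move; the robot and the scene stay as the last step left them, time stands still between calls to the robot, and variables do not carry over. Pictures are saved under pics/ and viewed, at most 10 in all, crops included, and the job is handed in when it is done.

Besides the shell and the picture viewer there is one more tool, called after "Request:" as name(argument=value, ...), one argument or row to a line, values as JSON. carry_out: Moves the arm, as the interface text tells. Its arguments: {"type":"object","properties":{"plan":{"type":"array"},"force":{"type":"number"}},"required":["plan"]}

```bash
mkdir -p pics; python3 - <<'E'
from bench import env
import cv2,numpy as np
for n in("top","side"):
    p,d=env.snapshot(n);cv2.imwrite(f"pics/{n}0.png",p);np.save(f"pics/{n}0.npy",d)
    print({k:(np.round(v,4).tolist() if not isinstance(v,str) else v) for k,v in env.camera_model(n).items()})
print(env.get_obs())
E
```

```text
{'fov_y': 54.4971, 'cx': 255.4197, 'cy': 191.8792, 'pose': [[0.0136, 0.9956, -0.0928, 0.4312], [-0.9999, 0.0132, -0.0049, 0.2935], [-0.0036, 0.0929, 0.9957, 0.9636], [0.0, 0.0, 0.0, 1.0]]}
{'fov_y': 54.1649, 'cx': 249.2031, 'cy': 190.2368, 'pose': [[0.9809, 0.0794, -0.1773, 0.345], [-0.194, 0.4488, -0.8723, -0.4401], [0.0104, 0.8901, 0.4557, 0.4919], [0.0, 0.0, 0.0, 1.0]]}
{'time_s': 0.1, 'joints': array([-1.17550733,  0.41789458, -0.01032596,  1.61410981,  0.00472928,
        1.11069462, -0.05299371]), 'joint_vel': array([-0.00037186, -0.00063067,  0.00056839, -0.00315212,  0.00021419,
        0.0004617 , -0.00392819]), 'tau': array([ 2.62223257e-04, -8.52565384e+01,  6.39638957e-01, -4.26693356e+01,
       -4.89408115e-02,  1.63655018e-02,  7.48600200e-05]), 'tool_pos': array([0.26429329, 0.56611303, 0.30210173]), 'eef_rot': array([-3.14051431e+00,  1.01857364e-04,  2.70485198e+00]), 'force': array([-0.23167731,  0.09624338,  0.35947969]), 'wrist_torque': array([-0.06384321,  0.03630865,  0.02412216]), 'grip_force': 0.0, 'grip_width': 0.999966111541625}
```

View pics/top0.png

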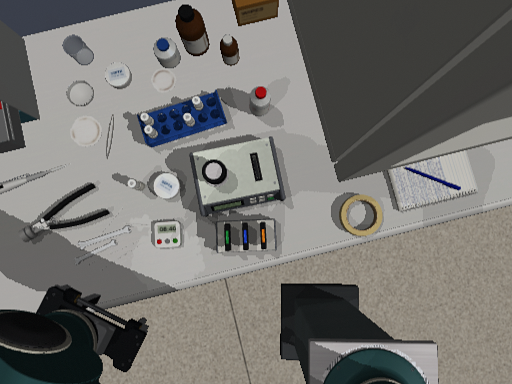

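View pics/side0.png

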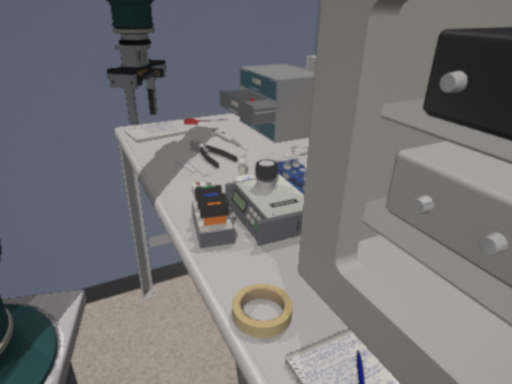

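The top view shows the rack at (246,235) with amber at its right (263,235). The photometer slot is at (256,166), the cap at (214,171), the timer at (167,234), the tin at (166,185) and the tape at (361,215). Next I'll enlarge the middle and measure.

```bash
cat > h.py <<'E'
from bench import env
import cv2,numpy as np
from scipy.spatial.transform import Rotation as R
def ray(n,u,v,z):
    m=env.camera_model(n);f=192/np.tan(np.radians(m["fov_y"]/2));P=np.array(m["pose"])
    d=P[:3,:3]@np.array([(u-m["cx"])/f,-(v-m["cy"])/f,-1]);c=P[:3,3]
    return c+d*(z-c[2])/d[2]
def blobs(mask,n,z,off=(0,0),amin=8):
    for c in cv2.findContours(mask.astype(np.uint8),cv2.RETR_EXTERNAL,cv2.CHAIN_APPROX_NONE)[0]:
        k,(w,h),a=cv2.minAreaRect(c)
        if len(c)<amin: continue
        b=cv2.boxPoints(((k[0]+off[0],k[1]+off[1]),(w,h),a))
        q=np.array([ray(n,*p,z)[:2] for p in b]);e=q[1]-q[0],q[2]-q[1];L=max(e,key=np.linalg.norm)
        print(n,np.round(b.mean(0),1),"xy",q.mean(0).round(4),"size",[round(float(np.linalg.norm(x)),4) for x in e],"dir",round(float(np.arctan2(L[1],L[0])),3))
E
python3 - <<'E'
from h import *
p=cv2.imread("pics/top0.png");d=np.load("pics/top0.npy")
cv2.imwrite("pics/crop.png",cv2.resize(p[130:260,180:290],None,fx=4.6,fy=4.6,interpolation=cv2.INTER_CUBIC))
c=p[130:260,180:290];hsv=cv2.cvtColor(c,cv2.COLOR_BGR2HSV)
print("amber");blobs((hsv[...,1]>150)&(hsv[...,0]<25)&(hsv[...,2]>120),"top",.093,(180,130),6)
print("black@deck");blobs(hsv[...,2]<60,"top",.066,(180,130),12)
print("black@handle");blobs(hsv[...,2]<60,"top",.093,(180,130),12)
# depth to world z
m=env.camera_model("top");f=192/np.tan(np.radians(m["fov_y"]/2));P=np.array(m["pose"])
v,u=np.mgrid[130:260,180:290];D=d[130:260,180:290]
W=np.stack([(u-m["cx"])/f*D,-(v-m["cy"])/f*D,-D],-1)@P[:3,:3].T+P[:3,3]
for nm,lo,hi in(("cap",.118,.14),("deck",.06,.075),("handles",.085,.1),("rackTop",.033,.046)):
    k=((W[...,2]>lo)&(W[...,2]<hi)).astype(np.uint8)
    print(nm,np.median(W[...,2][k>0]));blobs(k,"top",float(np.median(W[...,2][k>0])),(180,130),12)
E
```

```text
amber
top [263. 235.] xy [0.4122 0.2788] size [0.0046, 0.0277] dir -3.13
black@deck
top [245. 236.] xy [0.4087 0.3214] size [0.0144, 0.0618] dir -3.126
top [227.  236.5] xy [0.407  0.3644] size [0.0144, 0.0641] dir -3.122
top [262.5 235. ] xy [0.4117 0.2795] size [0.012, 0.0618] dir -3.13
top [214.3 234.7] xy [0.4108 0.3948] size [0.0669, 0.0166] dir -0.063
top [242.6 203.1] xy [0.4873 0.3283] size [0.1944, 0.0331] dir -1.318
top [182.  185.5] xy [0.5281 0.476 ] size [0.0268, 0.0097] dir 0.032
top [214.  171.5] xy [0.5634 0.3993] size [0.0585, 0.0564] dir -1.558
top [196.3 185. ] xy [0.5303 0.4414] size [0.0088, 0.1482] dir -2.93
top [255.7 166.3] xy [0.5775 0.298 ] size [0.0165, 0.067] dir -2.924
black@handle
top [245. 236.] xy [0.4094 0.3205] size [0.014, 0.0599] dir -3.126
top [227.  236.5] xy [0.4077 0.3623] size [0.014, 0.0622] dir -3.122
top [262.5 235. ] xy [0.4123 0.28  ] size [0.0116, 0.0599] dir -3.13
top [214.3 234.7] xy [0.4114 0.3917] size [0.0649, 0.0161] dir -0.063
top [242.6 203.1] xy [0.4857 0.3273] size [0.1886, 0.0321] dir -1.318
top [182.  185.5] xy [0.5252 0.4705
[... 199 characters left out ...]
1 0.2979] size [0.016, 0.065] dir -2.924
cap 0.12853398066320842
top [213.5 170.5] xy [0.5565 0.3931] size [0.0522, 0.0525] dir -3.12
deck 0.0655417451839248
top [236.7 175.6] xy [0.5549 0.3438] size [0.2117, 0.158] dir -1.355
handles 0.09158778270176393
top [227.1 236.5] xy [0.4077 0.3622] size [0.013, 0.0628] dir -3.063
top [244.9 235.5] xy [0.4105 0.3207] size [0.0128, 0.0628] dir -3.07
top [262.9 234.6] xy [0.4132 0.2791] size [0.0129, 0.0625] dir -3.071
rackTop 0.039756022203241315
top [245.6 235. ] xy [0.4105 0.3209] size [0.1487, 0.076] dir -1.506
top [242.2 202.6] xy [0.4903 0.3304] size [0.1878, 0.0134] dir -1.322
top [185.5 131.5] xy [0.6684 0.4769] size [0.0278, 0.0077] dir -1.558
```

View pics/crop.png

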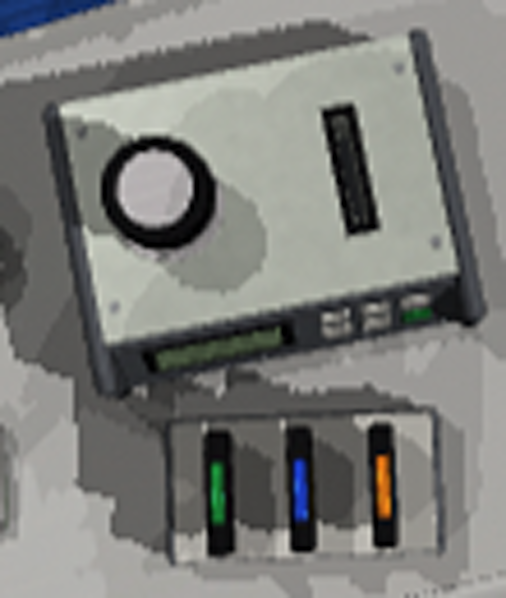

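The crop confirms amber is the rightmost filter, with the slot at the right of the deck and the cap at the left. The amber handle is at (0.413, 0.279) with rack yaw 0.067. The slot is at (0.5775, 0.298) with photometer yaw 0.217, and the cap is at (0.5565, 0.393).

```bash
cat >> h.py <<'E'
def to(x,y,z,yaw):
    "move-units from the present pose to TCP x,y,z, tool pointing down, tool y along yaw+pi/2"
    o=env.get_obs();A=R.from_euler("xyz",o["eef_rot"])
    B=R.from_euler("xyz",[np.pi,0,yaw+np.pi])
    print("TCP",o["tool_pos"].round(4),"rot",o["eef_rot"].round(3),"t",round(o["time_s"],2))
    print("shift",(A.inv().apply(np.array([x,y,z])-o["tool_pos"])/.03).round(3).tolist(),"turn",(A.inv()*B).as_rotvec().round(3).tolist(),"q",o["joints"].round(2).tolist())
E
python3 -c "
from h import *
to(.413,.279,.27,.067)"
```

```text
TCP [0.2643 0.5661 0.3021] rot [-3.141  0.     2.705] t 0.1
shift [-8.54, -6.574, 1.078] turn [-0.001, -0.0, -0.504] q [-1.18, 0.42, -0.01, 1.61, 0.0, 1.11, -0.05]
```

Request:
carry_out(
  plan=[
    [-8.54, -6.57, 0, 0, 0, -0.504, 0.66],
    [-8.54, -6.57, 0, 0, 0, -0.504, 0.66],
    [-8.54, -6.57, 0, 0, 0, -0.504, 0.66],
    [-8.54, -6.57, 0, 0, 0, -0.504, 0.66],
    [-8.54, -6.57, 0, 0, 0, -0.504, 0.66],
    [-8.54, -6.57, 0, 0, 0, -0.504, 0.66],
    [-8.54, -6.57, 0, 0, 0, -0.504, 0.66],
    [-8.54, -6.57, 1.08, 0, 0, -0.504, 0.66],
    [-8.54, -6.57, 1.08, 0, 0, -0.504, 0.66],
    [-8.54, -6.57, 1.08, 0, 0, -0.504, 0.66],
  ],
)

```text
time_s: 1.1
tool_pos: [0.4128, 0.2797, 0.2704]
eef_rot: [-3.141, -0.001, -3.074]
force: [0.0, -0.9, 0.3]
grip_width: 0.341
grip_force: 0.0
```

```bash
python3 -c "
from h import *
to(.413,.279,.171,.067);print(env.get_obs()['grip_width'])"
```

```text
TCP [0.4128 0.2797 0.2704] rot [-3.141e+00 -1.000e-03 -3.074e+00] t 1.1
shift [-0.01, -0.022, 3.313] turn [-0.001, -0.001, 0.001] q [-0.7, 0.23, 0.05, 1.96, -0.01, 0.96, 0.99]
0.3405174575765581
```

Request:
carry_out(
  plan=[
    [0, -0.02, 1.2, 0, 0, 0, 0.66],
    [0, -0.02, 2.2, 0, 0, 0, 0.66],
    [0, -0.02, 3.0, 0, 0, 0, 0.66],
    [0, -0.02, 3.3, 0, 0, 0, 0.66],
    [0, -0.02, 3.3, 0, 0, 0, 0.66],
    [0, -0.02, 3.3, 0, 0, 0, 1],
    [0, -0.02, 3.3, 0, 0, 0, 1],
    [0, -0.02, 3.3, 0, 0, 0, 1],
    [0, -0.02, 3.3, 0, 0, 0, 1],
    [0, -0.02, 3.3, 0, 0, 0, 1],
  ],
  force=20,
)

```text
time_s: 2.1
tool_pos: [0.4136, 0.2792, 0.1722]
eef_rot: [3.141, 0.001, -3.074]
force: [-1.2, 0.8, 8.7]
grip_width: 0.121
grip_force: 20.0
```

Request:
carry_out(
  plan=[
    [0, 0, -0.6, 0, 0, 0, 1],
    [0, 0, -1.4, 0, 0, 0, 1],
    [0, 0, -2.4, 0, 0, 0, 1],
    [0, 0, -3.3, 0, 0, 0, 1],
    [0, 0, -3.3, 0, 0, 0, 1],
    [0, 0, -3.3, 0, 0, 0, 1],
    [0, 0, -3.3, 0, 0, 0, 1],
  ],
)

```text
time_s: 2.8
tool_pos: [0.4129, 0.2785, 0.2695]
eef_rot: [-3.141, -0.001, -3.074]
force: [0.1, -0.1, -0.4]
grip_width: 0.128
grip_force: 19.9
```

```bash
python3 -c "
from h import *
to(.5775,.298,.265,.217)
p,d=env.snapshot('side');cv2.imwrite('pics/s1.png',p)
cv2.imwrite('pics/s1c.png',cv2.resize(p[60:280,130:340],None,fx=2.7,fy=2.7))"
```

```text
TCP [0.4129 0.2785 0.2695] rot [-3.141e+00 -1.000e-03 -3.074e+00] t 2.8
shift [-5.518, 0.28, 0.145] turn [-0.001, -0.001, -0.15] q [-0.7, 0.23, 0.05, 1.96, -0.01, 0.95, 0.99]
```

View pics/s1c.png

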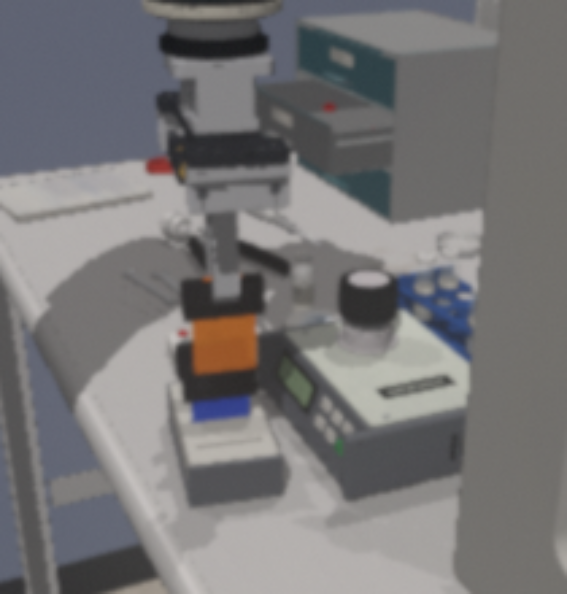

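The amber filter hangs in the gripper clear of the rack, at (222,340) in the crop. Now I'll move it over the slot.

Request:
carry_out(
  plan=[
    [-1.4, 0.07, 0, 0, 0, -0.05, 1],
    [-2.8, 0.14, 0, 0, 0, -0.1, 1],
    [-4.2, 0.21, 0, 0, 0, -0.15, 1],
    [-5.2, 0.28, 0, 0, 0, -0.15, 1],
    [-5.52, 0.28, 0.2, 0, 0, -0.15, 1],
    [-5.52, 0.28, 0.6, 0, 0, -0.15, 1],
    [-5.52, 0.28, 0.75, 0, 0, -0.15, 1],
    [-5.52, 0.28, 0.75, 0, 0, -0.15, 1],
    [-5.52, 0.28, 0.75, 0, 0, -0.15, 1],
  ],
)

```text
time_s: 3.75
tool_pos: [0.5771, 0.2985, 0.248]
eef_rot: [3.141, -0.0, -2.924]
force: [0.2, -0.5, -0.5]
grip_width: 0.124
grip_force: 19.9
```

```bash
cat > m.py <<'E'
from h import *
to(.5775,.298,.2465,.217)
p,d=env.snapshot('side');cv2.imwrite('pics/s2.png',p)
hsv=cv2.cvtColor(p,cv2.COLOR_BGR2HSV)
k=((hsv[...,1]>150)&(hsv[...,0]<20)&(hsv[...,0]>5)&(hsv[...,2]>90)).astype(np.uint8)
n,l,s,c=cv2.connectedComponentsWithStats(k)
print(s[1:].tolist())
cs=cv2.findContours(k[:230],cv2.RETR_EXTERNAL,cv2.CHAIN_APPROX_NONE)[0];g=max(cs,key=cv2.contourArea)
print("glass corners",cv2.approxPolyDP(g,3,True)[:,0].tolist())
p0=cv2.imread('pics/side0.png')
# undisturbed view of the slot
c0=p0[180:230,250:320];print("slot");blobs(cv2.cvtColor(c0,cv2.COLOR_BGR2GRAY)<60,"side",.066,(250,180),10)
x,y,w,h=cv2.boundingRect(g)
cv2.imwrite('pics/s2c.png',np.hstack([cv2.resize(q[y-30:y+90,x-50:x+70],None,fx=3.3,fy=3.3,interpolation=cv2.INTER_CUBIC) for q in(p,p0)]))
E
python3 m.py
```

```text
TCP [0.5771 0.2985 0.248 ] rot [ 3.141 -0.    -2.924] t 3.75
shift [-0.01, -0.019, 0.051] turn [0.0, -0.0, 0.001] q [-0.57, 0.51, 0.06, 1.6, -0.03, 1.03, 1.29]
[[280, 164, 2, 1, 2], [275, 176, 19, 20, 320]]
glass corners [[293, 176], [275, 179], [275, 195], [292, 191]]
slot
side [296.  182.3] xy [0.6393 0.3988] size [0.0154, 0.0471] dir -1.266
```

View pics/s2c.png

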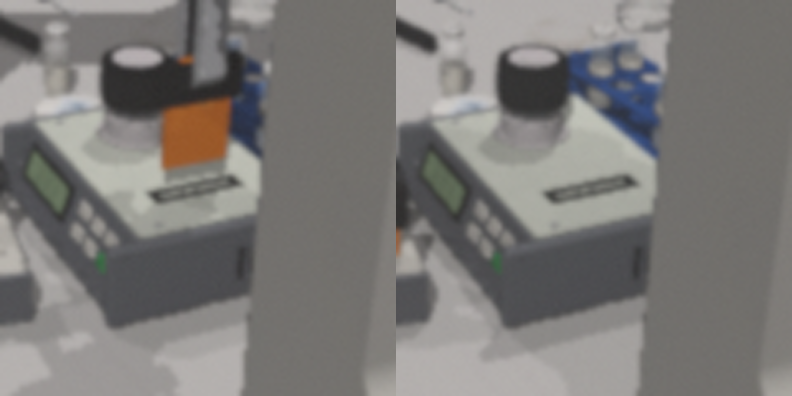

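The glass hangs just above the slot: its lower edge is at about (283,194) in the full image, and the slot at about (284,203). I'll check the alignment numerically.

```bash
python3 - <<'E'
from h import *
p0=cv2.imread('pics/side0.png');c=cv2.cvtColor(p0[194:214,268:302],cv2.COLOR_BGR2GRAY)
w=np.clip(130-c.astype(float),0,None);v,u=np.mgrid[194:214,268:302];w[c>110]=0
k=(w>0).astype(np.uint8);n,l,s,_=cv2.connectedComponentsWithStats(k);print(s.tolist())
blobs(k,"side",.066,(268,194),10)
p=cv2.imread('pics/s2.png').astype(int)
# bottom edge of glass, sub-pixel per column: orange-ness b-r profile
o=(p[...,2]-p[...,0]).astype(float)
pts=[]
for x in range(277,292):
    col=o[180:206,x];h=col[:8].mean()/2;i=np.where(col>h)[0].max();pts.append((x,180+i+(col[i]-h)/(col[i]-col[i+1])))
a,b=np.polyfit(*np.array(pts).T,1);r=o[186,:];print("edge",a,b,[round(x,1) for x in r[270:298]])
for z in(.087,.089,.091):
    for u in(274.5,293): print(z,u,ray("side",u,a*u+b,z).round(4))
E
```

```text
[[0, 0, 34, 20, 582], [2, 5, 28, 8, 83], [24, 18, 10, 2, 15]]
side [296.5 212.5] xy [0.5937 0.2495] size [0.0202, 0.0044] dir -0.178
side [283.5 202.7] xy [0.578  0.2985] size [0.0704, 0.0172] dir 0.203
edge -0.19668513078642946 250.87073655759872 [np.float64(4.0), np.float64(4.0), np.float64(7.0), np.float64(24.0), np.float64(66.0), np.float64(101.0), np.float64(110.0), np.float64(112.0), np.float64(112.0), np.float64(112.0), np.float64(112.0), np.float64(112.0), np.float64(112.0), np.float64(112.0), np.float64(113.0), np.float64(112.0), np.float64(112.0), np.float64(113.0), np.float64(113.0), np.float64(113.0), np.float64(114.0), np.float64(114.0), np.float64(105.0), np.float64(77.0), np.float64(22.0), np.float64(-14.0), np.float64(-27.0), np.float64(-28.0)]
0.087 274.5 [0.5532 0.292  0.087 ]
0.087 293 [0.6004 0.302  0.087 ]
0.089 274.5 [0.5521 0.2884 0.089 ]
0.089 293 [0.5991 0.2983 0.089 ]
0.091 274.5 [0.5511 0.2848 0.091 ]
0.091 293 [0.5978 0.2946 0.091 ]
```

Request:
carry_out(
  plan=[
    [-0.03, -0.01, 0.3, 0, 0, 0, 1],
    [-0.03, -0.01, 0.5, 0, 0, 0, 1],
    [-0.03, -0.01, 0.6, 0, 0, 0, 1],
    [-0.03, -0.01, 0.7, 0, 0, 0, 1],
    [-0.03, -0.01, 0.8, 0, 0, 0, 1],
    [-0.03, -0.01, 0.9, 0, 0, 0, 1],
    [-0.03, -0.01, 1.0, 0, 0, 0, 1],
    [-0.03, -0.01, 1.0, 0, 0, 0, 1],
  ],
  force=12,
)

```text
time_s: 4.6
tool_pos: [0.5787, 0.2981, 0.2173]
eef_rot: [-3.141, -0.001, -2.924]
force: [-0.6, 0.3, -0.7]
grip_width: 0.127
grip_force: 12.0
```

Request:
carry_out(
  plan=[
    [0, 0, 0.2, 0, 0, 0, 1],
    [0, 0, 0.4, 0, 0, 0, 1],
    [0, 0, 0.6, 0, 0, 0, 1],
    [0, 0, 0.8, 0, 0, 0, 1],
    [0, 0, 1.0, 0, 0, 0, 1],
    [0, 0, 1.15, 0, 0, 0, 1],
    [0, 0, 1.25, 0, 0, 0, 1],
    [0, 0, 1.3, 0, 0, 0, 1],
    [0, 0, 1.3, 0, 0, 0, 1],
  ],
)

```text
time_s: 5.5
tool_pos: [0.5788, 0.2982, 0.1787]
eef_rot: [-3.142, 0.0, -2.924]
force: [-0.1, -0.5, -1.2]
grip_width: 0.128
grip_force: 12.0
```

Request:
carry_out(
  plan=[
    [0, 0, 0.05, 0, 0, 0, 1],
    [0, 0, 0.05, 0, 0, 0, 0.7],
    [0, 0, 0.05, 0, 0, 0, 0.66],
    [0, 0, 0.05, 0, 0, 0, 0.66],
    [0, 0, -0.5, 0, 0, 0, 0.66],
    [0, 0, -1.5, 0, 0, 0, 0.66],
    [0, 0, -2.5, 0, 0, 0, 0.66],
    [0, 0, -3.0, 0, 0, 0, 0.5],
    [0, 0, -3.0, 0, 0, 0, 0.2],
    [0, 0, -3.0, 0, 0, 0, 0],
  ],
)

```text
time_s: 6.5
tool_pos: [0.5786, 0.2981, 0.2686]
eef_rot: [-3.142, -0.0, -2.924]
force: [-0.2, 0.1, 0.3]
grip_width: 0.556
grip_force: 0.0
```

```bash
python3 - <<'E'
from h import *
p,d=env.snapshot('side');cv2.imwrite('pics/s3c.png',cv2.resize(p[120:250,210:340],None,fx=4,fy=4,interpolation=cv2.INTER_CUBIC))
for y in(.217,.217+.6,.217-.6): to(.5565,.393,.27,y)
E
```

```text
TCP [0.5784 0.298  0.2679] rot [-3.141e+00 -1.000e-03 -2.924e+00] t 6.55
shift [0.031, 3.251, -0.072] turn [-0.0, -0.001, 0.0] q [-0.57, 0.5, 0.06, 1.58, -0.03, 1.07, 1.29]
TCP [0.5784 0.298  0.2679] rot [-3.141e+00 -1.000e-03 -2.924e+00] t 6.55
shift [0.031, 3.251, -0.072] turn [-0.0, -0.001, -0.6] q [-0.57, 0.5, 0.06, 1.58, -0.03, 1.07, 1.29]
TCP [0.5784 0.298  0.2679] rot [-3.141e+00 -1.000e-03 -2.924e+00] t 6.55
shift [0.031, 3.251, -0.072] turn [-0.001, -0.001, 0.6] q [-0.57, 0.5, 0.06, 1.58, -0.03, 1.07, 1.29]
```

View pics/s3c.png

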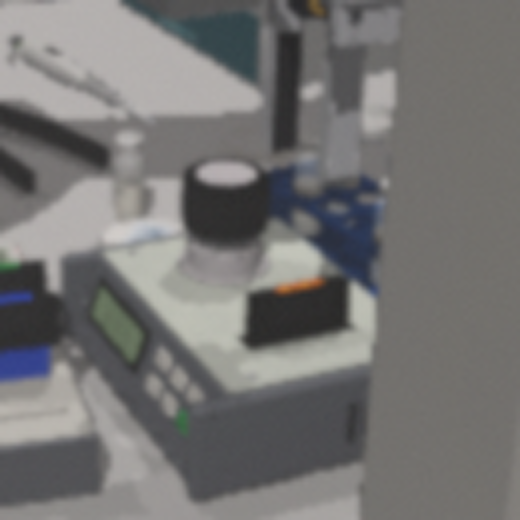

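The amber handle sits flat on the deck, released, at (297,312) in the crop. Next is the cap.

Request:
carry_out(
  plan=[
    [0.02, 1.0, 0, 0, 0, 0, 0],
    [0.02, 2.2, 0, 0, 0, 0, 0],
    [0.02, 3.0, 0, 0, 0, 0, 0],
    [0.02, 3.26, 0, 0, 0, 0, 0],
    [0.02, 3.26, 0, 0, 0, 0, 0],
    [0.02, 3.26, 0.8, 0, 0, 0, 0],
    [0.02, 3.26, 1.6, 0, 0, 0, 0],
    [0.02, 3.26, 2.2, 0, 0, 0, 0],
    [0.02, 3.26, 2.43, 0, 0, 0, 0],
    [0.02, 3.26, 2.43, 0, 0, 0, 0],
  ],
)

```text
time_s: 7.55
tool_pos: [0.5574, 0.3921, 0.195]
eef_rot: [-3.14, -0.002, -2.926]
force: [-0.6, -0.7, 0.4]
grip_width: 0.999
grip_force: 0.0
```

```bash
python3 -c "
from h import *
to(.5568,.3933,.195,.217);print(env.get_obs()['grip_width'])"
```

```text
TCP [0.5574 0.3921 0.195 ] rot [-3.140e+00 -2.000e-03 -2.926e+00] t 7.55
shift [0.011, 0.042, -0.001] turn [-0.001, -0.002, -0.001] q [-0.69, 0.62, 0.04, 1.55, -0.03, 0.97, 1.15]
0.999093198867623
```

Request:
carry_out(
  plan=[
    [0.01, 0.02, 0, 0, 0, 0, 0.2],
    [0.01, 0.02, 0, 0, 0, 0, 0.4],
    [0.01, 0.02, 0, 0, 0, 0, 0.6],
    [0.01, 0.02, 0, 0, 0, 0, 0.7],
    [0.01, 0.02, 0, 0, 0, 0, 0.7],
    [0.01, 0.02, 0, 0, 0, 0, 0.7],
    [0.01, 0.02, 0, 0, 0, 0, 0.7],
  ],
  force=25,
)

```text
time_s: 8.25
tool_pos: [0.5568, 0.3941, 0.196]
eef_rot: [3.142, 0.0, -2.924]
force: [-0.9, -0.8, 1.8]
grip_width: 0.572
grip_force: 25.0
```

Request:
carry_out(
  plan=[
    [0, 0, 0.05, 0, 0, 0, 0.7],
    [0, 0, 0.1, 0, 0, 0, 0.7],
    [0, 0, 0.13, 0, 0, 0, 0.7],
    [0, 0, 0.13, 0, 0, 0, 0.7],
  ],
  force=35,
)

```text
time_s: 8.65
tool_pos: [0.557, 0.3942, 0.1935]
eef_rot: [3.141, 0.001, -2.924]
force: [-6.5, -4.4, 20.4]
grip_width: 0.566
grip_force: 35.0
```

Request:
carry_out(
  plan=[
    [0, 0, 0, 0, 0, 0.08, 0.7],
    [0, 0, 0, 0, 0, 0.16, 0.7],
    [0, 0, 0, 0, 0, 0.24, 0.7],
    [0, 0, 0, 0, 0, 0.32, 0.7],
    [0, 0, 0, 0, 0, 0.4, 0.7],
    [0, 0, 0, 0, 0, 0.45, 0.7],
    [0, 0, 0, 0, 0, 0.5, 0.7],
    [0, 0, 0, 0, 0, 0.5, 0.7],
  ],
)

```text
time_s: 9.45
tool_pos: [0.5573, 0.3946, 0.1929]
eef_rot: [3.14, 0.002, 2.857]
force: [2.5, 2.9, 6.9]
grip_width: 0.569
grip_force: 35.0
```

Request:
carry_out(
  plan=[
    [0, 0, 0.04, 0, 0, 0, 0.7],
    [0, 0, 0.08, 0, 0, 0, 0.7],
    [0, 0, 0.08, 0, 0, 0, 0.7],
  ],
)

```text
time_s: 9.75
tool_pos: [0.5579, 0.395, 0.1913]
eef_rot: [3.138, 0.003, 2.859]
force: [3.6, 2.8, 12.2]
grip_width: 0.569
grip_force: 35.0
```

Request:
carry_out(
  plan=[
    [0, 0, 0, 0, 0, 0.06, 0.7],
    [0, 0, 0, 0, 0, 0.12, 0.7],
    [0, 0, 0, 0, 0, 0.15, 0.7],
    [0, 0, 0, 0, 0, 0.15, 0.7],
  ],
)

```text
time_s: 10.15
tool_pos: [0.557, 0.3944, 0.1899]
eef_rot: [3.141, 0.001, 2.709]
force: [2.0, 2.3, 5.1]
grip_width: 0.571
grip_force: 35.0
```

```bash
python3 - <<'E'
from h import *
p,d=env.snapshot('side');p0=cv2.imread('pics/side0.png')
cv2.imwrite('pics/s4c.png',np.hstack([cv2.resize(q[145:210,240:295],None,fx=7,fy=7,interpolation=cv2.INTER_CUBIC) for q in(p0,p)]))
to(.557,.394,.19,0)
E
```

```text
TCP [0.5569 0.3944 0.1898] rot [3.141e+00 1.000e-03 2.710e+00] t 10.2
shift [-0.008, -0.012, -0.006] turn [0.001, 0.001, -0.431] q [-0.79, 0.64, 0.19, 1.55, -0.14, 0.96, 0.58]
```

View pics/s4c.png

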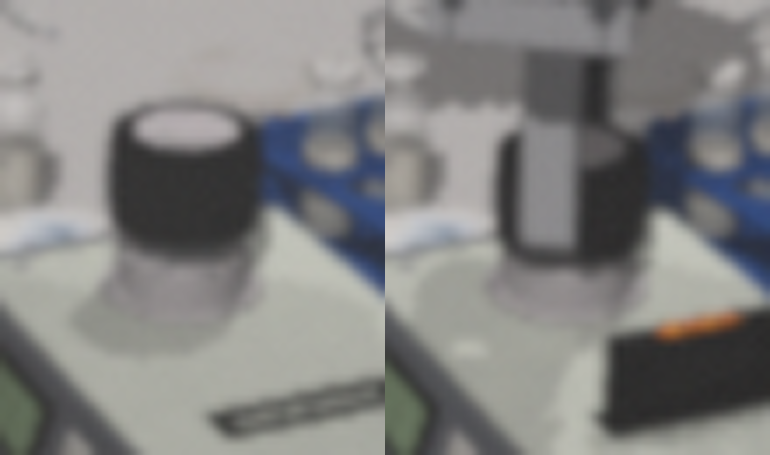

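The cap sits visibly lower than in the start view, by roughly 5 mm, which is past the pin stop. Now I'll push it home.

Request:
carry_out(
  plan=[
    [0, 0, 0.06, 0, 0, 0, 0.7],
    [0, 0, 0.12, 0, 0, 0, 0.7],
    [0, 0, 0.17, 0, 0, 0, 0.7],
    [0, 0, 0.21, 0, 0, 0, 0.7],
    [0, 0, 0.24, 0, 0, 0, 0.7],
    [0, 0, 0.24, 0, 0, 0, 0.7],
  ],
  force=45,
)

```text
time_s: 10.8
tool_pos: [0.557, 0.3943, 0.1849]
eef_rot: [3.14, 0.0, 2.71]
force: [-9.7, -4.4, 34.4]
grip_width: 0.571
grip_force: 45.0
```

```bash
python3 - <<'E'
from h import *
m=env.camera_model("side");f=192/np.tan(np.radians(m["fov_y"]/2));P=np.array(m["pose"])
v,u=np.mgrid[160:180,255:285]
def W(D):
    D=D[160:180,255:285];return np.stack([(u-m["cx"])/f*D,-(v-m["cy"])/f*D,-D],-1)@P[:3,:3].T+P[:3,3]
p,d=env.snapshot("side");w=W(d);w0=W(np.load("pics/side0.npy"))
for c in range(13,20,2): print(255+c,(w[:12,c,2]*1000).round(0).astype(int).tolist(),(w[:12,c,1]*1000).round(0).astype(int).tolist())
print("start",(w0[:8,14,2]*1000).round(0).astype(int).tolist())
o=env.get_obs();print(o["tool_pos"],o["force"])
cv2.imwrite('pics/s5c.png',cv2.resize(p[145:210,240:295],None,fx=7,fy=7,interpolation=cv2.INTER_CUBIC))
E
```

```text
268 [149, 146, 143, 117, 116, 117, 117, 117, 118, 116, 118, 116] [364, 364, 365, 420, 415, 407, 400, 394, 387, 384, 374, 373]
270 [127, 124, 121, 117, 116, 117, 116, 117, 117, 117, 118, 116] [414, 416, 416, 418, 414, 405, 402, 393, 387, 381, 374, 371]
272 [127, 122, 119, 118, 114, 116, 117, 116, 116, 118, 117, 116] [414, 419, 418, 415, 417, 407, 398, 394, 389, 378, 375, 371]
274 [-2, 7, 4, 1, 0, 115, 116, 117, 116, 116, 117, 115] [714, 684, 683, 681, 675, 408, 399, 391, 388, 381, 373, 373]
start [128, 128, 129, 127, 128, 128, 127, 128]
[0.55698234 0.3943358  0.18484581] [-10.9477007   -3.97092083  34.25508465]
```

View pics/s5c.png

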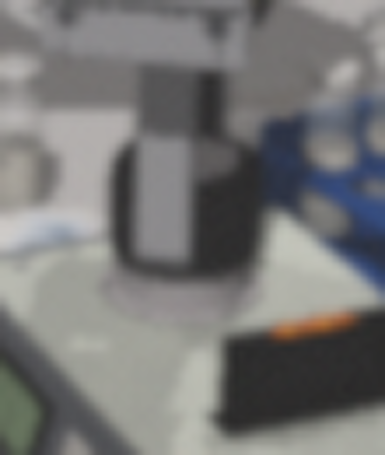

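The cap top went from 128 mm to 117 mm, an 11 mm drop, so the cap is down on the boss. It is level and still held.

```bash
python3 -c "
from bench import env
print(env.finish_job())"
```

```text
the job is handed in; nothing more can be done
None
```

I handed the job in with the amber filter seated and released in the photometer slot and the cap turned about 0.65 rad clockwise and held home under about 34 N; the hand-in call did not report a verdict.

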